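Check a dial tyre gauge on the bench check valve

ROBOT

A 6-joint arm with a two-finger parallel gripper is mounted at the origin on a cart in front of the work surface, level with it; the furniture and walls round the work are solid. World frame = base frame: x ahead of the robot, y to its left, z up, the work surface at z = 0. Lengths are in m, angles in rad, forces in N, time in s.
With the tool pointing down it reaches from about 0.425 to 1.125 m from the base axis. Payload 14.9 kg.
Tool frame: the origin (TCP) lies midway between the tips of the shut fingers; the grasp point (between the pads) lies 19 mm behind it; z points along the fingers, y is the line along which they close (so a half turn about z gives the same grasp; the last joint's range is limited). The gripper opens to 91 mm and grips with 3 to 60 N. Pads are 32 mm wide; open, the fingers measure 118 mm over their backs; the gripper's body (76 mm by 178 mm) begins 60 mm behind the grasp point.
Start: joints at [1.083, 0.379, 1.734, -0, 1.028, -0.033], TCP at [0.308, 0.629, 0.214] pointing down, gripper open.
Joint ranges: [-2.77, 2.77], [-0.74, 2.19], [0, 2.66], [-1.06, 4.2], [0.31, 2.87], [-3.08, 3.08]. Speed limits (rad/s): [1.89, 1.89, 2.39, 3.14, 3.14, 3.14].

INTERFACE

Orientations are given as a 3x3 rotation matrix whose columns are the frame's x, y, z axes.
In Python, from bench import bot, grab_frame, camera_params, order gives the robot as it stands. The module is installed in compiled form; this text tells all that it offers.
- The arm moves only by the tool jog_arm, never from a script. Its argument "plan" is a list of rows, each a list of 7 numbers: the shift along the tool's x, y, z in m, then the turn, a rotation vector about the tool's x, y, z in degrees, then the finger opening in m, from 0 to 0.0912. In form: [[dx, dy, dz, ax, ay, az, gripper], ...]. A call has 1 to 10 rows; each row shifts and turns the commanded pose from where the row before left it, along the tool's axes as they then stand; what a row does not reach is not made up. A row lasts 1/8 s, in which the tool goes at most 62.5 mm and 10.7 degrees, less where a joint would pass 70% of its speed; a pose out of reach is approached as far as the arm can. A call with a gripper value outside its range is refused whole. The fingers move at their own pace and stop on an object; the grip force is fixed at half the most. Time passes only in rows, so rows that do not move let the fingers close. It gives the time, the measured TCP pose, the force, the opening and the grip force at its end, in the units of the state.
- bot.sense(): the state, without advancing time (a new reading comes with each control period).
- grab_frame(name): name is "scene" or "top" or "wrist"; returns the picture (480x640x3 uint8, red, green, blue); there is no depth.
- camera_params(name): a dict with "K" (3x3 intrinsics, pixels), "camera_from_world" (4x4, takes a point from world to camera coordinates). Camera axes: x right, y up, looking along -z (the intrinsics and any distortion apply to the point x, -y, -z); pixel columns grow to the right and rows downward; lengths in m; the calibration is good to about 2 mm. The wrist camera is an equidistant fisheye: a pixel r from the principal point sees the ray r / f radians off the axis. A picture is of the moment at which its call begins: read the wrist's pose just before it. camera_params takes no time and is no camera call; for the wrist camera it gives the pose at the moment of the call.
- order.finish_job(): hands the job in; it is judged then, once.
The state is a dict: "t": time; "q": joint angles; "joint_velocities": joint speeds; "joint_efforts": joint torques, N m; "tcp_pos": TCP position; "orientation": TCP orientation; "wrist_force": force on the tool from outside, world axes, zero at the start; "wrist_torque": the same for the moment, N m; "grip_width": opening from 0.0 (shut) to 1.0 (fully open); "gripper_force": force on a finger pad.
Only numpy, scipy, OpenCV 4.12 (cv2) and the standard library are available. Lean on these libraries where they do the work, as an engineer would, in place of code of your own. Each camera call takes 0.05 s, during which the arm holds its last target. There are 200 camera calls.

TASK

Check the hand dial tyre gauge against the bench inflator: squeeze the inflator's red trigger lever fully against its spring for about a second to charge the blue receiver, then let it go completely. Then pick up the dial gauge and push its nose square into the yellow-rimmed check port, dial face up, with a light push that presses the sprung brass valve in well but not hard. Finish holding it there, still in the gripper, so that the two dials can be compared; leave the tools lying about where they are.

Things in the scene. Friction and masses are not known exactly. Their poses are not given: they have to be found in the camera images.
- check_station: Fixed station: dark base plate 180 (x) x 270 (y) mm, top 12 mm up. In front (-x) a hand inflator on its side along y, with a white dial (62 mm, top 87 mm up); behind, a blue receiver 60 mm in diameter (top 77 mm up); at the left (+y) end an aluminium pillar 78 mm high with the check port. Origin under the plate's centre on the console; x away from the robot, y left, z up, apart from its yaw.
- handle_mid (a point): Middle of the inflator's fixed black grip, on its axis, 52 mm above the console: a round bar 25 mm in diameter along the station's y, free for 35 mm either way along y. Behind it (+x) the nearest thing at this height, the receiver, is 68 mm from the axis; the plate is 40 mm below.
- trigger_pad (a point): Centre of the red trigger lever where it is squeezed, right in front (-x) of handle_mid: 6 mm thick (x), 84 mm long (y), 16 mm high. Lever front to grip back measures 51 mm released, 35 mm squeezed. It swings level about an upright pin 70 mm to the left (+y) of this point. Squeeze from above: one finger in front of the lever, one behind the grip.
- trigger (a joint): Trigger lever: 0 released (where its spring brings it), 0.24 rad fully squeezed to its stop; needs 3 to 9 N at trigger_pad. It counts as fully squeezed above 0.19 and as let go below 0.03.
- check_port: Check port (fixed to the station): a yellow-rimmed cup 38 mm across, at the top of the pillar. Origin at the centre of the cup's floor; z is the port's axis and points out of the mouth: to the left (+y of the station) and 20 degrees up; x is the station's x. The cup is 16 mm deep; its bore is 21 mm in diameter and flares to 25 mm at the mouth.
- port_mouth (a point): Centre of the check port's mouth, on its axis, 16 mm out from check_port's origin.
- valve_tip (a joint): Sprung brass valve tip, 8 mm thick, in the middle of the cup: 0 standing out (its end 4 mm inside the mouth, 12 mm from the cup floor), 0.008 m fully in, where it is rigid. It yields along the port's axis with about 2 N at first and 0.7 N more per mm (7.7 N at the end). Well pressed in means 2.5 mm or more.
- tyre_gauge: Hand dial tyre gauge, 126 mm long, 26 mm high, 0.18 kg, lying on the console, dial up. Origin under its middle; z up through the dial face, y from the nose to the dial along the stem; its round dial case (66 mm in diameter, upright sides, 26 mm high) is the place to grip, across x.
- gauge_nose (a point): Centre of the end face of the gauge's nose, a round tube 15 mm in diameter and 26 mm long along y; in the gauge's frame at (2, -63, 13) mm. This goes into the port.
- gauge_dial (a point): Centre of the gauge's dial case; in the gauge's frame at (2, 30, 13) mm, 93 mm straight behind the nose.
- tyre_marker: White and yellow marker pen, 17 x 126 mm, lying loose to the right of the station: leave it alone.
- tread_gauge: Small white tread depth gauge with a blue end, 22 x 84 x 20 mm, lying loose behind the station: leave it alone.
- torch: Black pocket torch, 33 x 124 mm, lying loose behind the check port: leave it alone.

How it is judged:
On the way, in this order (a step that is already met when the one before it is completed fails the run):
1. the trigger lever is squeezed fully (past 0.19 of 0.24 rad) for half a second (value of joint trigger above 0.19 rad), for 0.5 s.
2. the trigger is let go: lever back below 0.03 rad, fingers off the station (value of joint trigger below 0.03 rad and contact force between the fingers and check_station below 0.1 N), for 0.3 s.
3. the gauge, gripped, is pushed square into the check port and presses the valve tip in 2.5 mm or more (value of joint valve_tip above 0.0025 m and z of gauge_nose in the frame of check_port below 0.0105 m and x of gauge_nose in the frame of check_port between -0.005 and 0.005 m and y of gauge_nose in the frame of check_port between -0.005 and 0.005 m and angle between the y axis of tyre_gauge and the z axis of check_port, either way round below 0.14 rad and angle between tyre_gauge's own z axis and vertical below 0.65 rad and contact force between tyre_gauge and check_station between 1 and 18 N and contact force between the fingers and tyre_gauge above 2 N), for 0.3 s.
At the end, for the whole second after the job is handed in: Gauge still in the fingers, nose in the check port (5 mm off axis, 8 degrees at most), dial up, valve tip pressed in 2.5 mm or more with 1 to 18 N between gauge and station; gauge still and trigger released (all of step 3 and value of joint trigger below 0.03 rad and linear speed of tyre_gauge below 0.02 m/s); the arm keeps its last pose, push and grip.
It fails at once if the gauge is pushed against the station with more than 30 N (contact force between tyre_gauge and check_station above 30 N).
It fails at once if the marker is moved more than 20 mm (distance of tyre_marker from where it was at the start of the episode above 0.02 m).
It fails at once if the tread gauge is moved more than 20 mm (distance of tread_gauge from where it was at the start of the episode above 0.02 m).
It fails at once if the torch is moved more than 20 mm (distance of torch from where it was at the start of the episode above 0.02 m).
It also fails if it takes over 48 s, if anything falls off the work surface, if the arm or the gripper's body presses on something with over 40 N, if the wrist force passes 120 N, or if a joint passes its speed limit or range.

## Working session

There is one attempt and no reset: what is moved stays moved. The work goes in short steps, Python scripts to look and compute and a tool call to move; the robot and the scene stay as the last step left them, time stands still between calls to the robot, and variables do not carry over. Pictures are saved under pics/ and viewed, at most 14 in all, crops included, and the job is handed in when it is done.

Besides the shell and the picture viewer there is one more tool, called after ">>>" as name(argument=value, ...), one argument or row to a line, values as JSON. jog_arm: Moves the arm, as the interface text tells. Its arguments: {"type":"object","properties":{"plan":{"type":"array","items":{"type":"array","items":{"type":"number"}}}},"required":["plan"]}

```bash
mkdir -p pics
cat > h.py <<'E'
import numpy as np, cv2
from bench import bot, grab_frame, camera_params, order
def ray(name,px,P=None):
    P=P or camera_params(name);K=np.array(P["K"]);T=np.array(P["camera_from_world"])
    u=(px[0]-K[0,2])/K[0,0];v=(px[1]-K[1,2])/K[1,1]
    if name=="wrist":
        r=np.hypot(u,v);s=np.sin(r)/r if r>1e-9 else 1;d=np.array([u*s,-v*s,-np.cos(r)])
    else: d=np.array([u,-v,-1.])
    R=T[:3,:3];return -R.T@T[:3,3],R.T@d
def onz(name,px,z,P=None):
    o,d=ray(name,px,P);return o+d*(z-o[2])/d[2]
def proj(name,p,P=None):
    P=P or camera_params(name);K=np.array(P["K"]);T=np.array(P["camera_from_world"])
    c=T[:3,:3]@np.asarray(p)+T[:3,3];x,y,z=c[0],-c[1],-c[2]
    if name=="wrist":
        r=np.hypot(x,y);a=np.arctan2(r,z);x,y,z=x/r*a,y/r*a,1
    return np.array([K[0,0]*x/z+K[0,2],K[1,1]*y/z+K[1,2]])
E
python3 - <<'E'
from h import *
for n in("top","scene"):
    cv2.imwrite(f"pics/{n}0.png",grab_frame(n)[...,::-1]);P=camera_params(n);print(n,P)
print(bot.sense())
E
```

```text
top {'K': array([[522.84138323,   0.        , 318.58535059],
       [  0.        , 522.84138323, 237.42125865],
       [  0.        ,   0.        ,   1.        ]]), 'camera_from_world': array([[-0.00469816, -0.99997443, -0.00539054, -0.02342755],
       [ 0.98880807, -0.00544941,  0.14909362, -0.59080607],
       [-0.14911919, -0.00462975,  0.98880839, -1.33863933],
       [ 0.        ,  0.        ,  0.        ,  1.        ]])}
scene {'K': array([[518.12097802,   0.        , 325.41841003],
       [  0.        , 518.12097802, 234.76479894],
       [  0.        ,   0.        ,   1.        ]]), 'camera_from_world': array([[ 0.62388778, -0.78148137, -0.00713419, -0.37950833],
       [ 0.57953878,  0.45650608,  0.67508296, -0.36646702],
       [-0.52430796, -0.42531055,  0.73770733, -0.83671148],
       [ 0.        ,  0.        ,  0.        ,  1.        ]])}
{'t': 0.1, 'q': array([ 1.08266224e+00,  3.79361410e-01,  1.73472414e+00, -1.24315576e-05,
        1.02852056e+00, -3.33217429e-02]), 'joint_velocities': array([-0.00180571,  0.00012523, -0.00035235, -0.00070905, -0.00105823,
        0.00026318]), 'joint_efforts': array([ 1.54646321e-03, -7.65038753e+01, -4.35292625e+01,  6.53429562e-02,
        3.98894947e-02, -4.72563181e-05]), 'tcp_pos': array([0.30735628, 0.62850852, 0.21334928]), 'orientation': array([[-8.98346297e-01,  4.39287734e-01, -4.65886250e-04],
       [ 4.39287980e-01,  8.98345847e-01, -9.00090390e-04],
       [ 2.31283097e-05, -1.01325110e-03, -9.99999486e-01]]), 'wrist_force': array([-0.50259924, -0.00759023, -0.87428202]), 'wrist_torque': array([-0.01224786,  0.00113409, -0.00886267]), 'gripper_force': 0.0, 'grip_width': 0.997954506038133}
```

View pics/top0.png

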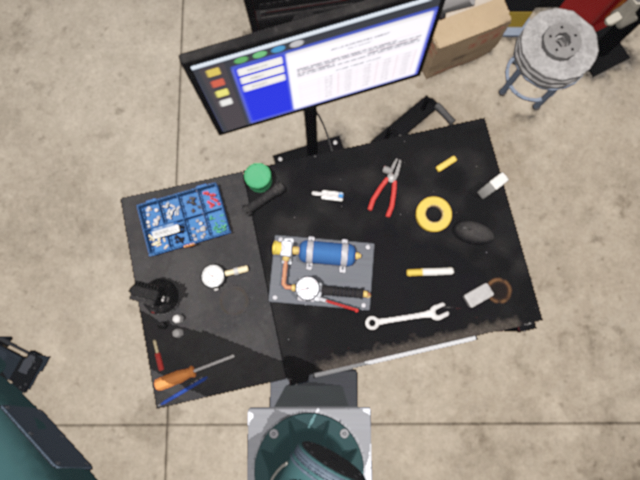

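View pics/scene0.png

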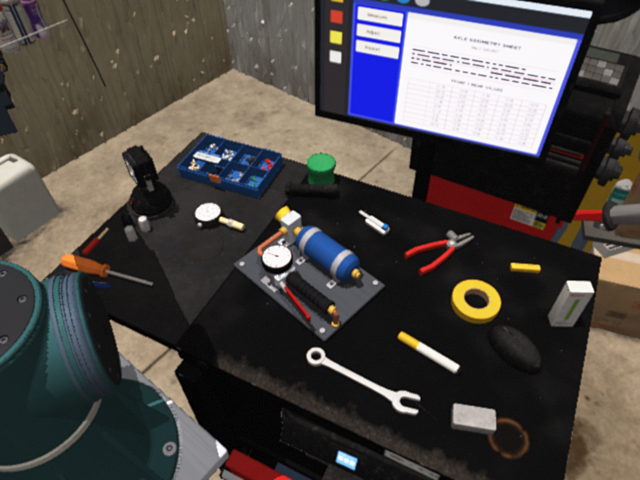

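The top view shows the gauge with its dial at (213,275) and nose at about (248,269), pointing right. The station plate has corners near (272,236), (375,242), (369,312) and (269,304). The port is at about (278,247), the torch is behind it, and the red lever is at about (342,306).

Run:
```python
from h import *
np.set_printoptions(precision=4,suppress=True)
for p,z in [((272,236),.012),((375,242),.012),((369,312),.012),((269,304),.012),((213,275),.026),((248,269),.013),((278,247),.078),((342,306),.05),((308,288),.087)]: print(p,onz("top",p,z))
P=camera_params("wrist");s=bot.sense();T=np.array(P["camera_from_world"]);R=s["orientation"]
print(P["K"],"cam in tool",R.T@(-T[:3,:3].T@T[:3,3]-s["tcp_pos"]),"\nR",(T[:3,:3]@R).T)
print(proj("top",s["tcp_pos"]))
cv2.imwrite("pics/w0.png",grab_frame("wrist")[...,::-1])
```

```text
(272, 236) [0.6001 0.0999 0.012 ]
(375, 242) [ 0.5822 -0.1787  0.012 ]
(369, 312) [ 0.395  -0.1589  0.012 ]
(269, 304) [0.4173 0.1063 0.012 ]
(213, 275) [0.4941 0.2544 0.026 ]
(248, 269) [0.5108 0.1635 0.013 ]
(278, 247) [0.5612 0.078  0.078 ]
(342, 306) [ 0.4104 -0.0861  0.05  ]
(308, 288) [0.4552 0.0007 0.087 ]
[[371.6483   0.     316.876 ]
 [  0.     371.6483 242.6279]
 [  0.       0.       1.    ]] cam in tool [ 0.0732  0.0012 -0.1709] 
R [[ 0.0009  0.9652  0.2616]
 [ 1.     -0.001   0.0004]
 [ 0.0007  0.2616 -0.9652]]
[ 27.6969 352.31  ]
```

View pics/w0.png

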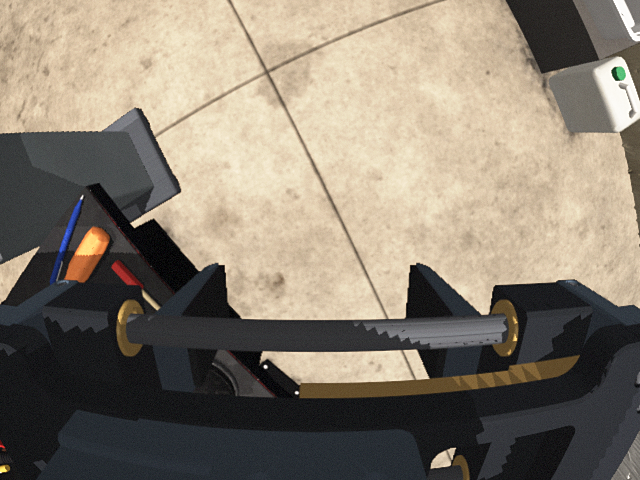

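The wrist view shows only floor and the gripper in its lower half, so the useful view is above row 260, on the tool's +x side. I'll write a helper that works out rows, then move over the station.

```bash
cat >> h.py <<'E'
from scipy.spatial.transform import Rotation as Ro
np.set_printoptions(precision=4,suppress=True)
def dev(pos,R=None,n=None,g=0.0912,rows=True):
    """rows (tool axes) from the measured pose to a target"""
    s=bot.sense();R0=s["orientation"];R=R0 if R is None else R
    d=np.asarray(pos)-s["tcp_pos"];w=Ro.from_matrix(R0.T@R).as_rotvec()
    n=n or int(np.ceil(max(np.linalg.norm(d)/.06,np.degrees(np.linalg.norm(w))/10)))
    print("dist",np.linalg.norm(d),"turn deg",np.degrees(w),"n",n)
    Rc=R0
    for i in range(n):
        print("[",", ".join(f"{x:.4f}" for x in Rc.T@d/n),",",", ".join(f"{x:.2f}" for x in np.degrees(w)/n),",",g,"],");Rc=Rc@Ro.from_rotvec(w/n).as_matrix()
def down(yaw):  # tool y along station x for the given yaw (deg); tool x along station y
    c,s=np.cos(np.radians(yaw)),np.sin(np.radians(yaw))
    return np.array([[-s,c,0],[c,s,0],[0,0,-1.]])
E
python3 - <<'E'
from h import *
dev([.36,.45,.33]);dev([.50,-.06,.30],down(-5),n=14)
E
```

```text
dist 0.21964465421613585 turn deg [0. 0. 0.] n 4
[ -0.0314, -0.0344, -0.0291 , 0.00, 0.00, 0.00 , 0.0912 ],
[ -0.0314, -0.0344, -0.0291 , 0.00, 0.00, 0.00 , 0.0912 ],
[ -0.0314, -0.0344, -0.0291 , 0.00, 0.00, 0.00 , 0.0912 ],
[ -0.0314, -0.0344, -0.0291 , 0.00, 0.00, 0.00 , 0.0912 ],
dist 0.7202328104905225 turn deg [-0.0409  0.0269 68.9426] n 14
[ -0.0340, -0.0381, -0.0062 , -0.00, 0.00, 4.92 , 0.0912 ],
[ -0.0371, -0.0351, -0.0062 , -0.00, 0.00, 4.92 , 0.0912 ],
[ -0.0400, -0.0318, -0.0062 , -0.00, 0.00, 4.92 , 0.0912 ],
[ -0.0426, -0.0282, -0.0062 , -0.00, 0.00, 4.92 , 0.0912 ],
[ -0.0448, -0.0245, -0.0062 , -0.00, 0.00, 4.92 , 0.0912 ],
[ -0.0468, -0.0205, -0.0062 , -0.00, 0.00, 4.92 , 0.0912 ],
[ -0.0484, -0.0164, -0.0062 , -0.00, 0.00, 4.92 , 0.0912 ],
[ -0.0496, -0.0122, -0.0062 , -0.00, 0.00, 4.92 , 0.0912 ],
[ -0.0505, -0.0079, -0.0062 , -0.00, 0.00, 4.92 , 0.0912 ],
[ -0.0509, -0.0036, -0.0062 , -0.00, 0.00, 4.92 , 0.0912 ],
[ -0.0511, 0.0008, -0.0062 , -0.00, 0.00, 4.92 , 0.0912 ],
[ -0.0508, 0.0052, -0.0062 , -0.00, 0.00, 4.92 , 0.0912 ],
[ -0.0502, 0.0096, -0.0062 , -0.00, 0.00, 4.92 , 0.0912 ],
[ -0.0492, 0.0138, -0.0062 , -0.00, 0.00, 4.92 , 0.0912 ],
```

>>> jog_arm(
  plan=[
    [-0.031,-0.034,-0.03,0,0,0,0.0912],
    [-0.031,-0.034,-0.03,0,0,0,0.0912],
    [-0.031,-0.034,-0.03,0,0,0,0.0912],
    [-0.031,-0.034,-0.02,0,0,0,0.0912],
    [0,0,0,0,0,9,0.0912],
    [0,0,0,0,0,10,0.0912],
    [0,0,0,0,0,10,0.0912],
    [0,0,0,0,0,10,0.0912],
    [0,0,0,0,0,10,0.0912],
    [0,0,0,0,0,10,0.0912],
  ],
)

```text
t: 1.4
tcp_pos: [0.359, 0.4521, 0.3237]
orientation: [[-0.08, 0.997, -0.0], [0.997, 0.08, -0.0], [-0.0, -0.0, -1.0]]
wrist_force: [0.2, -0.5, 0.2]
grip_width: 0.998
gripper_force: 0.0
```

Run:
```python
from h import *
print(bot.sense()["tcp_pos"],bot.sense()["orientation"])
dev([.50,.20,.28],down(-5));
```

```text
[0.359  0.4521 0.3237] [[-0.0804  0.9968 -0.0003]
 [ 0.9968  0.0804 -0.0003]
 [-0.0003 -0.0003 -1.    ]]
dist 0.2920887332339343 turn deg [-0.0148  0.0165  9.6125] n 5
[ -0.0525, 0.0240, 0.0088 , -0.00, 0.00, 1.92 , 0.0912 ],
[ -0.0517, 0.0258, 0.0088 , -0.00, 0.00, 1.92 , 0.0912 ],
[ -0.0508, 0.0275, 0.0087 , -0.00, 0.00, 1.92 , 0.0912 ],
[ -0.0498, 0.0292, 0.0087 , -0.00, 0.00, 1.92 , 0.0912 ],
[ -0.0488, 0.0309, 0.0087 , -0.00, 0.00, 1.92 , 0.0912 ],
```

>>> jog_arm(
  plan=[
    [-0.052,0.024,0.009,0,0,2,0.0912],
    [-0.052,0.026,0.009,0,0,2,0.0912],
    [-0.051,0.0275,0.009,0,0,2,0.0912],
    [-0.05,0.029,0.009,0,0,2,0.0912],
    [-0.049,0.031,0.009,0,0,1.5,0.0912],
    [0,0,0,0,0,0,0.0912],
    [0,0,0,0,0,0,0.0912],
  ],
)

```text
t: 2.28
tcp_pos: [0.5008, 0.2003, 0.2789]
orientation: [[0.08, 0.997, -0.0], [0.997, -0.08, 0.0], [0.0, -0.0, -1.0]]
wrist_force: [0.0, 0.5, 0.5]
grip_width: 1.0
gripper_force: 0.0
```

Run:
```python
from h import *
import pickle
P=camera_params("wrist");im=grab_frame("wrist");s=bot.sense();cv2.imwrite("pics/w1.png",im[...,::-1]);pickle.dump((P,s),open("w1.pkl","wb"))
print(s["tcp_pos"],s["joint_velocities"])
dev([.50,-.06,.28],down(-5));
```

```text
[0.5006 0.2009 0.279 ] [ 0.0142 -0.0015 -0.0019 -0.0006  0.0006 -0.0026]
dist 0.2608586981284004 turn deg [-0.0034 -0.0082  0.4768] n 5
[ -0.0520, 0.0040, -0.0002 , -0.00, -0.00, 0.10 , 0.0912 ],
[ -0.0520, 0.0041, -0.0002 , -0.00, -0.00, 0.10 , 0.0912 ],
[ -0.0520, 0.0042, -0.0002 , -0.00, -0.00, 0.10 , 0.0912 ],
[ -0.0520, 0.0042, -0.0002 , -0.00, -0.00, 0.10 , 0.0912 ],
[ -0.0520, 0.0043, -0.0002 , -0.00, -0.00, 0.10 , 0.0912 ],
```

>>> jog_arm(
  plan=[
    [-0.052,-0.004,0,0,0,0,0.0912],
    [-0.052,-0.004,0,0,0,0,0.0912],
    [-0.052,-0.004,0,0,0,0,0.0912],
    [-0.052,-0.004,0,0,0,0,0.0912],
    [-0.052,-0.004,0,0,0,0,0.0912],
    [0,0,0,0,0,0,0.0912],
    [0,0,0,0,0,0,0.0912],
  ],
)

```text
t: 3.2
tcp_pos: [0.4605, -0.0563, 0.2791]
orientation: [[0.079, 0.997, 0.0], [0.997, -0.079, 0.0], [0.0, 0.0, -1.0]]
wrist_force: [0.0, 0.4, -0.2]
grip_width: 0.998
gripper_force: 0.0
```

Run:
```python
from h import *
import pickle
P=camera_params("wrist");im=grab_frame("wrist");s=bot.sense();cv2.imwrite("pics/w2.png",im[...,::-1]);pickle.dump((P,s),open("w2.pkl","wb"))
a=cv2.imread("pics/w1.png")
cv2.imwrite("pics/v1.png",np.vstack([a[:290],im[:310,:,::-1]]))
print(s["tcp_pos"],s["joint_velocities"])
```

```text
[ 0.4606 -0.0561  0.2791] [ 0.0082  0.0021 -0.0012 -0.0007 -0.0019 -0.0035]
```

View pics/v1.png

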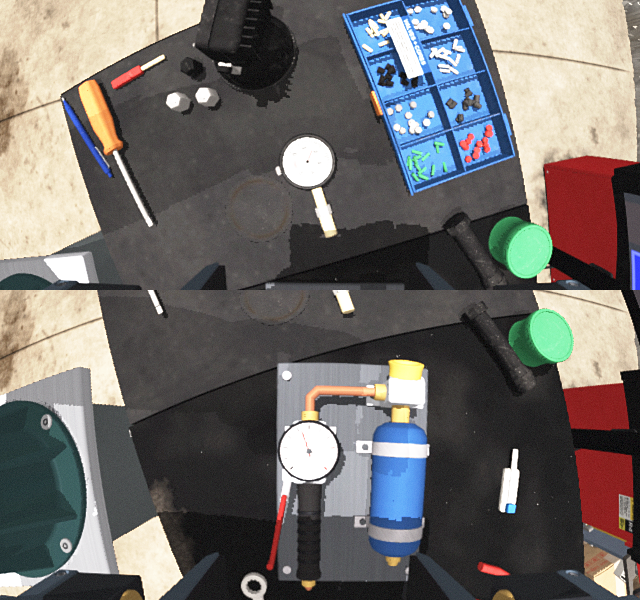

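In v1.png the upper half (w1) shows the gauge: dial centre at about (307,161), nose end at about (331,235). The lower half (w2, rows offset by 290) shows the station: plate's left edge at column 277, white dial at (308,160), black grip around column 310 over rows 195–288, red lever from (284,195) to (270,278), yellow cup at about (406,78).

Run:
```python
from h import *
import pickle
P1,_=pickle.load(open("w1.pkl","rb"));P2,_=pickle.load(open("w2.pkl","rb"))
a=cv2.imread("pics/w1.png");b=cv2.imread("pics/w2.png")
def circ(im,c,r,zs,P,thr=140):
    m=np.zeros(im.shape[:2],np.uint8);cv2.circle(m,c,r,255,-1)
    w=((im.min(2)>thr)*255).astype(np.uint8)&m
    w=cv2.morphologyEx(w,cv2.MORPH_CLOSE,np.ones((9,9)))
    k=max(cv2.findContours(w,0,1)[0],key=cv2.contourArea)[:,0]
    q=np.array([onz("wrist",p,zs,P) for p in cv2.convexHull(k)[:,0].astype(float)])
    (x,y),rr=cv2.minEnclosingCircle(q[:,:2].astype(np.float32));print("circle",x,y,rr, "px",k.mean(0));return x,y
circ(a,(307,161),33,.026,P1);circ(b,(308,160),36,.087,P2)
hsv=cv2.cvtColor(b,cv2.COLOR_BGR2HSV)
red=cv2.inRange(hsv,(0,140,90),(8,255,255))|cv2.inRange(hsv,(172,140,90),(180,255,255));red[:180]=0;red[:,:262]=0;red[:,300:]=0
ys,xs=np.nonzero(red);print("red px",xs.min(),xs.max(),ys.min(),ys.max())
for y in range(ys.min(),ys.max()+1,8):
    x=xs[ys==y]
    if len(x): print(y,x.min(),x.max(),onz("wrist",(x.min(),y),.060,P2)[:2],onz("wrist",(x.max(),y),.060,P2)[:2])
g=b.max(2)
for y in (215,235,255,275): print("grip row",y,g[y,290:335])
# plate left & top edges
for y in (90,130,170,230,280): 
    r=g[y,262:292].astype(int);x=262+np.argmax(np.diff(r));print("plateL",x,y,onz("wrist",(x+.5,y),.012,P2)[:2])
for x in (295,320,340,360):
    r=g[60:90,x].astype(int);y=60+np.argmax(np.diff(r));print("plateT",x,y,onz("wrist",(x,y+.5),.012,P2)[:2])
for y in (270,280,285):
    r=g[y,395:435].astype(int);x=395+np.argmin(np.diff(r));print("plateR",x,y,onz("wrist",(x+.5,y),.012,P2)[:2])
yel=cv2.inRange(hsv,(22,120,120),(34,255,255));yel[:50]=0;yel[130:]=0;yel[:,:380]=0;yel[:,430:]=0
ys,xs=np.nonzero(yel);print("yel",xs.min(),xs.max(),ys.min(),ys.max(),xs.mean(),ys.mean())
# gauge stem/nose
h1=cv2.cvtColor(a,cv2.COLOR_BGR2HSV);m=(a.max(2)>120);m[:190]=0;m[240:]=0;m[:,:300]=0;m[:,345:]=0
for y in range(196,240,4):
    x=np.nonzero(m[y])[0]
    if len(x):print("stem",y,x.min(),x.max(),onz("wrist",((x.min()+x.max())/2,y),.018,P1)[:2])
cv2.imwrite("pics/v2.png",np.hstack([cv2.resize(a[120:250,260:390],None,fx=3,fy=3),cv2.resize(b[50:180,360:490],None,fx=3,fy=3)]))
```

```text
circle 0.49158206582069397 0.251086950302124 0.03410752862691879 px [305.4085 164.6585]
circle 0.4573441743850708 0.0031067118979990482 0.035313308238983154 px [308.3333 159.3429]
red px 266 285 205 279
205 283 285 [ 0.4263 -0.0435] [ 0.4284 -0.0437]
213 280 285 [ 0.4222 -0.0519] [ 0.4276 -0.0523]
221 279 283 [ 0.4202 -0.0605] [ 0.4246 -0.0608]
229 277 281 [ 0.4172 -0.0691] [ 0.4215 -0.0695]
237 275 280 [ 0.4141 -0.0778] [ 0.4195 -0.0783]
245 274 278 [ 0.412  -0.0867] [ 0.4164 -0.0871]
253 273 277 [ 0.4099 -0.0957] [ 0.4143 -0.0961]
261 271 275 [ 0.4066 -0.1048] [ 0.4111 -0.1051]
269 270 274 [ 0.4044 -0.1141] [ 0.4089 -0.1144]
277 266 272 [ 0.3987 -0.1232] [ 0.4055 -0.1237]
grip row 215 [ 91  94  82  91 178 183 187 151  84  49  57  55  68  70  69  63  72  65
  72  73  74  71  63  65  64  59  54  55  46  40  52  93  88  85  87 173
 186 179 191 182 181 178 178 177 180]
grip row 235 [94 88 96 89 91 92 89 74 41 37 29 33 34 41 38 32 37 36 37 36 33 35 34 33
 30 37 34 27 33 31 64 84 87 80 89 93 92 93 96 94 96 89 87 95 86]
grip row 255 [88 88 89 87 89 90 89 77 42 34 35 35 32 32 38 35 33 38 3
[... 329 characters left out ...]
ateL 275 230 [ 0.409  -0.0809]
plateL 282 280 [ 0.4108 -0.1461]
plateT 295 72 [0.4486 0.1053]
plateT 320 72 [0.4775 0.1028]
plateT 340 72 [0.5006 0.1012]
plateT 360 73 [0.5239 0.0988]
plateR 399 270 [ 0.5598 -0.1448]
plateR 408 280 [ 0.5716 -0.1596]
plateR 407 285 [ 0.5703 -0.1664]
yel 380 423 70 129 401.8046511627907 84.31627906976745
stem 196 313 324 [0.5045 0.2139]
stem 200 314 325 [0.5053 0.209 ]
stem 204 316 329 [0.5084 0.204 ]
stem 208 315 330 [0.5081 0.1992]
stem 212 316 331 [0.5089 0.1944]
stem 216 317 331 [0.5091 0.1895]
stem 220 319 332 [0.5105 0.1846]
stem 224 321 334 [0.5125 0.1795]
stem 228 322 335 [0.5134 0.1746]
stem 232 324 336 [0.5148 0.1695]
stem 236 325 331 [0.5121 0.1648]
```

View pics/v2.png

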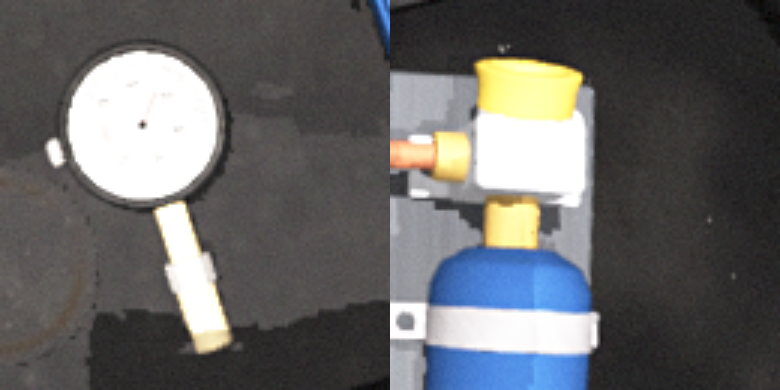

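The crop shows the gauge clearly, with its stem running down-right to the nose at crop (215,348), and the yellow cup flaring upwards on the white pillar, rim crop columns 475–583.

Run:
```python
from h import *
import pickle
P2,_=pickle.load(open("w2.pkl","rb"))
for y,l,r in ((235,297.5,320),(255,297.5,320),(275,297.3,319)):
    A=onz("wrist",(l,y),.052,P2);B=onz("wrist",(r,y),.052,P2);print((A+B)/2,np.linalg.norm(A-B))
for y in (195,288): print(onz("wrist",(309,y),.052,P2))
yaw=-5
ex=np.array([np.cos(np.radians(yaw)),np.sin(np.radians(yaw)),0]);ey=np.array([-ex[1],ex[0],0])
h=onz("wrist",(309,244),.052,P2);print("handle",h,"tcp target",h-.005*ex)
t=h-.005*ex;t[2]=.15;dev(t,down(yaw),n=3);print(bot.sense()["orientation"])
```

```text
[ 0.4505 -0.0805  0.052 ] 0.024858853969337253
[ 0.4486 -0.1035  0.052 ] 0.02523230708802029
[ 0.4459 -0.1272  0.052 ] 0.02475678820687486
[ 0.4545 -0.0361  0.052 ]
[ 0.4455 -0.1433  0.052 ]
handle [ 0.45   -0.0908  0.052 ] tcp target [ 0.445  -0.0903  0.052 ]
dist 0.13442954754587447 turn deg [ 0.0126 -0.0113  0.5315] n 3
[ -0.0118, -0.0043, 0.0430 , 0.00, -0.00, 0.18 , 0.0912 ],
[ -0.0118, -0.0043, 0.0430 , 0.00, -0.00, 0.18 , 0.0912 ],
[ -0.0118, -0.0042, 0.0430 , 0.00, -0.00, 0.18 , 0.0912 ],
[[ 0.0779  0.997   0.0002]
 [ 0.997  -0.0779  0.0002]
 [ 0.0002  0.0002 -1.    ]]
```

>>> jog_arm(
  plan=[
    [-0.018,-0.0064,0.05,0,0,0.3,0.0912],
    [-0.018,-0.0064,0.05,0,0,0.2,0.0912],
    [0,0,0.05,0,0,0,0.0912],
    [0,0,0.04,0,0,0,0.0912],
    [0,0,0,0,0,0,0.0912],
  ],
)

```text
t: 3.88
tcp_pos: [0.4431, -0.0905, 0.0869]
orientation: [[0.086, 0.996, -0.005], [0.996, -0.086, 0.001], [0.001, -0.005, -1.0]]
wrist_force: [-0.9, 0.1, 0.5]
grip_width: 1.0
gripper_force: 0.0
```

Run:
```python
from h import *
s=bot.sense();print(s["tcp_pos"],s["wrist_force"]);dev([.445,-.0885,.033],down(-5),n=1)
```

```text
[ 0.4431 -0.0905  0.0869] [-0.8917  0.1218  0.4831]
dist 0.05400020380178309 turn deg [-0.3    -0.0544  0.0604] n 1
[ 0.0021, 0.0020, 0.0539 , -0.30, -0.05, 0.06 , 0.0912 ],
```

>>> jog_arm(
  plan=[
    [0.001,0.001,0.027,0,0,0,0.0912],
    [0.001,0.001,0.027,0,0,0,0.0912],
    [0,0,0,0,0,0,0.0912],
    [0,0,0,0,0,0,0.06],
    [0,0,0,0,0,0,0.045],
    [0,0,0,0,0,0,0.034],
    [0,0,0,0,0,0,0.033],
    [0,0,0,0,0,0,0.033],
  ],
)

```text
t: 4.88
tcp_pos: [0.4459, -0.0904, 0.0351]
orientation: [[0.088, 0.996, -0.002], [0.996, -0.088, 0.0], [-0.0, -0.002, -1.0]]
wrist_force: [-10.2, -4.1, 5.0]
grip_width: 0.483
gripper_force: 4.9
```

Run:
```python
from h import *
s=bot.sense();print(s["t"],s["tcp_pos"],s["wrist_force"],s["grip_width"]*.0912,s["gripper_force"])
```

```text
4.875 [ 0.4459 -0.0904  0.0351] [-10.1886  -4.0804   5.0343] 0.04401299367960607 4.879259616136551
```

>>> jog_arm(
  plan=[
    [0,0,0,0,0,0,0.031],
    [0,0,0,0,0,0,0.031],
    [0,0,0,0,0,0,0.031],
    [0,0,0,0,0,0,0.031],
  ],
)

```text
t: 5.38
tcp_pos: [0.4435, -0.0901, 0.0346]
orientation: [[0.087, 0.996, -0.007], [0.996, -0.087, 0.001], [0.0, -0.007, -1.0]]
wrist_force: [-18.9, -6.9, 13.2]
grip_width: 0.375
gripper_force: 30.1
```

>>> jog_arm(
  plan=[
    [0,0,0,0,0,0,0.031],
    [0,0,0,0,0,0,0.031],
    [0,0,0,0,0,0,0.031],
    [0,0,0,0,0,0,0.031],
    [0,0,0,0,0,0,0.031],
    [0,0,0,0,0,0,0.031],
    [0,0,0,0,0,0,0.031],
  ],
)

```text
t: 6.25
tcp_pos: [0.4435, -0.0901, 0.0346]
orientation: [[0.087, 0.996, -0.007], [0.996, -0.087, 0.001], [0.0, -0.007, -1.0]]
wrist_force: [-19.4, -5.7, 13.9]
grip_width: 0.371
gripper_force: 30.1
```

Run:
```python
from h import *
s=bot.sense();print(s["t"],s["tcp_pos"],s["wrist_force"],s["grip_width"]*.0912,s["gripper_force"])
cv2.imwrite("pics/t1.png",grab_frame("wrist")[...,::-1])
a=cv2.imread("pics/t1.png");cv2.imwrite("pics/t1c.png",a[100:420,150:500])
```

```text
6.25 [ 0.4435 -0.0901  0.0346] [-19.3627  -5.7023  13.8869] 0.03384916186163558 30.145772695541382
```

View pics/t1c.png

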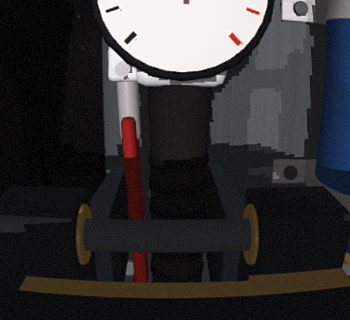

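The crop shows the red lever lying nearly parallel against the black grip, so it is fully squeezed. Now I'll release and lift.

>>> jog_arm(
  plan=[
    [0,0,0,0,0,0,0.0912],
    [0,0,0,0,0,0,0.0912],
    [0,0,0,0,0,0,0.0912],
    [0,0,0,0,0,0,0.0912],
    [0,0,0,0,0,0,0.0912],
    [0,0,-0.04,0,0,0,0.0912],
    [0,0,-0.05,0,0,0,0.0912],
    [0,0,-0.05,0,0,0,0.0912],
    [0,0,0,0,0,0,0.0912],
  ],
)

```text
t: 7.42
tcp_pos: [0.4495, -0.0911, 0.1789]
orientation: [[0.088, 0.996, 0.008], [0.996, -0.088, -0.002], [-0.001, 0.008, -1.0]]
wrist_force: [0.9, -0.0, -0.6]
grip_width: 0.999
gripper_force: 0.0
```

Run:
```python
from h import *
dev([.54,-.02,.22],down(-5))
dev([.54,.08,.22],down(-5))
```

```text
dist 0.12222345637171524 turn deg [ 0.4558  0.0815 -0.051 ] n 3
[ 0.0263, 0.0281, -0.0135 , 0.15, 0.03, -0.02 , 0.0912 ],
[ 0.0262, 0.0280, -0.0136 , 0.15, 0.03, -0.02 , 0.0912 ],
[ 0.0262, 0.0280, -0.0136 , 0.15, 0.03, -0.02 , 0.0912 ],
dist 0.1978957216702224 turn deg [ 0.4558  0.0815 -0.051 ] n 4
[ 0.0446, 0.0189, -0.0102 , 0.11, 0.02, -0.01 , 0.0912 ],
[ 0.0446, 0.0188, -0.0102 , 0.11, 0.02, -0.01 , 0.0912 ],
[ 0.0446, 0.0188, -0.0102 , 0.11, 0.02, -0.01 , 0.0912 ],
[ 0.0446, 0.0188, -0.0103 , 0.11, 0.02, -0.01 , 0.0912 ],
```

>>> jog_arm(
  plan=[
    [0.026,0.028,-0.0135,0,0,0,0.0912],
    [0.026,0.028,-0.0135,0,0,0,0.0912],
    [0.026,0.028,-0.0135,0,0,0,0.0912],
    [0,0,0,0,0,0,0.0912],
    [0,0,0,0,0,0,0.0912],
  ],
)

```text
t: 8.05
tcp_pos: [0.5366, -0.0202, 0.2144]
orientation: [[0.088, 0.996, -0.001], [0.996, -0.088, -0.0], [-0.0, -0.001, -1.0]]
wrist_force: [0.6, 0.0, -0.1]
grip_width: 1.001
gripper_force: 0.0
```

```bash
cat > snap.py <<'E'
import sys,pickle
from h import *
n=sys.argv[1]
P=camera_params("wrist");im=grab_frame("wrist");cv2.imwrite(f"pics/{n}.png",im[...,::-1]);pickle.dump((P,0),open(n+".pkl","wb"));s=bot.sense();print(s["tcp_pos"],s["joint_velocities"])
E
python3 snap.py w3
```

```text
[ 0.5364 -0.0204  0.2144] [-0.0074 -0.0053  0.0041  0.0003  0.0019  0.003 ]
```

>>> jog_arm(
  plan=[
    [0.05,-0.004,0,0,0,0,0.0912],
    [0.05,-0.004,0,0,0,0,0.0912],
    [0,0,0,0,0,0,0.0912],
    [0,0,0,0,0,0,0.0912],
  ],
)

```text
t: 8.6
tcp_pos: [0.5377, 0.0795, 0.215]
orientation: [[0.088, 0.996, -0.001], [0.996, -0.088, -0.0], [-0.0, -0.001, -1.0]]
wrist_force: [-0.3, -0.9, -1.0]
grip_width: 1.001
gripper_force: 0.0
```

```bash
python3 snap.py w4
python3 - <<'E'
import cv2,numpy as np
a=cv2.imread("pics/w3.png");b=cv2.imread("pics/w4.png")
from h import *;import pickle
pt=[.565,.085,.075]
c=[]
for n,i in(("w3",a),("w4",b)):
    u,v=proj("wrist",pt,pickle.load(open(n+".pkl","rb"))[0]).astype(int);u-=70;v=max(0,v-70);print(n,u,v);c.append(cv2.resize(i[v:v+140,u:u+140],(400,400),interpolation=2))
cv2.imwrite("pics/v3.png",np.hstack(c))
E
```

```text
[0.5378 0.0792 0.2151] [-0.008  -0.0009 -0.0042  0.001   0.001   0.0039]
w3 269 35
w4 277 152
```

View pics/v3.png

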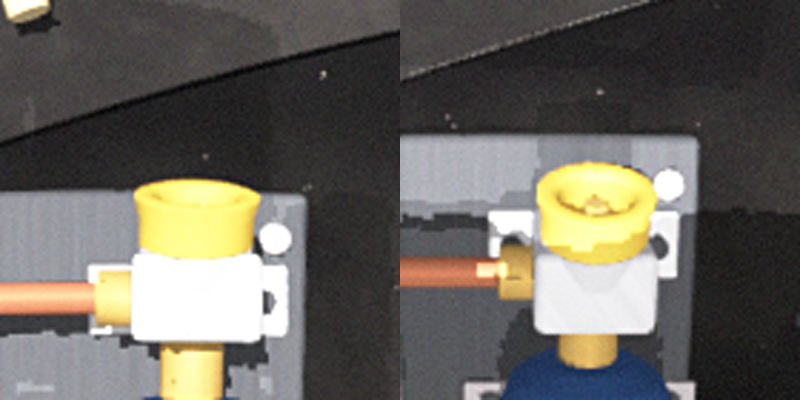

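The crops show the yellow cup mouth. In w3 the rim spans crop (134..260, ~195), and in w4 the rim ellipse is centred at about (597,199) with the brass valve visible inside. I'll triangulate the mouth centre from these.

Run:
```python
from h import *
import pickle
from scipy.optimize import least_squares
Ps=[pickle.load(open(n+".pkl","rb"))[0] for n in("w3","w4")]
# contour data
C=[]
for n,(u,v) in (("w3",(269,35)),("w4",(277,152))):
    im=cv2.imread(f"pics/{n}.png");h=cv2.cvtColor(im,cv2.COLOR_BGR2HSV)
    m=cv2.inRange(h,(18,120,110),(36,255,255));mm=np.zeros_like(m);mm[v+45:v+95,u+42:u+95]=m[v+45:v+95,u+42:u+95]
    k=max(cv2.findContours(mm,0,1)[0],key=cv2.contourArea)[:,0];C.append(k)
    x,y,w,hh=cv2.boundingRect(k);print(n,"bbox",x,y,w,hh)
def tri(pa,pb,A=None):
    M=np.zeros((3,3));b=np.zeros(3)
    for P,p in zip(Ps,(pa,pb)):
        o,d=ray("wrist",p,P);d/=np.linalg.norm(d);Q=np.eye(3)-np.outer(d,d);M+=Q;b+=Q@o
    return np.linalg.solve(M,b)
print("center hand",tri((337.95,103.3),(345.95,221.65)))
# rim: far-side (upper) rim contour points as column tops in each view -> fit circle centre (R=19, axis known)
yaw=np.radians(-5);ex=np.array([np.cos(yaw),np.sin(yaw),0]);ey=np.array([-ex[1],ex[0],0]);ez=np.array([0,0,1.])
a=np.radians(20);n=np.cos(a)*ey+np.sin(a)*ez;e2=np.cross(n,ex)
T=[]
for k in C:
    xs=np.unique(k[:,0])[1:-1];T.append(np.array([[x+0.,k[k[:,0]==x,1].min()-.5] for x in xs]))
th=np.linspace(0,2*np.pi,721)
def curve(c,P): return np.array([proj("wrist",c+.019*(np.cos(t)*ex+np.sin(t)*e2),P) for t in th[::4]])
def f(c):
    r=[]
    for P,t in zip(Ps,T):
        q=curve(c,P);i=np.argsort(q[:,0])
        top=q[q[:,1]<q[:,1].mean()+3]
        d=np.linalg.norm(t[:,None]-top[None],axis=2).min(1);r+=list(d)
    return np.array(r)
s=least_squares(f,tri((337.95,103.3),(345.95,221.65)),loss="soft_l1",diff_step=1e-3);print("rim fit",s.x,"rms",np.sqrt((f(s.x)**2).mean()))
for c in (s.x,):
  for P in Ps: print(proj("wrist",c,P))
```

```text
w3 bbox 316 97 44 28
w4 bbox 325 209 42 35
center hand [0.5639 0.0865 0.0773]
rim fit [0.5636 0.0877 0.0742] rms 0.3937940029615284
[337.2168 102.286 ]
[345.2131 219.5365]
```

Run:
```python
from h import *
R=down(-5)@Ro.from_rotvec([0,np.radians(-30),0]).as_matrix()
dev([.57,.155,.19],R,n=4)
```

```text
dist 0.08610600858475023 turn deg [ -0.0565 -29.985   -0.0945] n 4
[ 0.0196, 0.0063, 0.0063 , -0.01, -7.50, -0.02 , 0.0912 ],
[ 0.0202, 0.0063, 0.0037 , -0.01, -7.50, -0.02 , 0.0912 ],
[ 0.0205, 0.0063, 0.0010 , -0.01, -7.50, -0.02 , 0.0912 ],
[ 0.0205, 0.0064, -0.0017 , -0.01, -7.50, -0.02 , 0.0912 ],
```

>>> jog_arm(
  plan=[
    [0.0196,0.0063,0.0063,0,-7.5,0,0.0912],
    [0.02,0.0063,0.0037,0,-7.5,0,0.0912],
    [0.0205,0.0063,0.001,0,-7.5,0,0.0912],
    [0.0205,0.0063,-0.0017,0,-7.5,0,0.0912],
    [0,0,0,0,0,0,0.0912],
    [0,0,0,0,0,0,0.0912],
  ],
)

```text
t: 9.4
tcp_pos: [0.5701, 0.1547, 0.1901]
orientation: [[0.077, 0.996, -0.045], [0.863, -0.089, -0.497], [-0.499, -0.001, -0.866]]
wrist_force: [-0.5, 0.1, 0.4]
grip_width: 1.0
gripper_force: 0.0
```

```bash
python3 snap.py w5
python3 - <<'E'
from h import *;import pickle
P=pickle.load(open("w5.pkl","rb"))[0];i=cv2.imread("pics/w5.png")
u,v=proj("wrist",[.5637,.087,.0755],P);print(u,v);u=int(u)-70;v=int(v)-70;print(u,v)
a=cv2.resize(i[v:v+140,u:u+140],(560,560),interpolation=2);cv2.imwrite("pics/v4.png",a)
E
```

```text
[0.5702 0.1545 0.1905] [-0.0046 -0.0118 -0.0003 -0.0018  0.0047  0.0071]
315.2717403043219 235.03870491493248
245 165
```

View pics/v4.png

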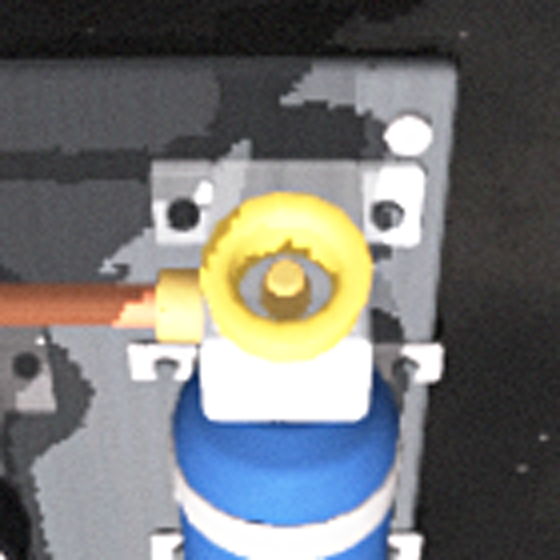

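This view looks almost straight into the cup. The rim circle is centred at crop (286.5,276.5), which is image (316.6,234.1), with the brass tip in the middle.

Run:
```python
from h import *
import pickle
V=[("w3",(337.9,103.0)),("w4",(345.9,221.3)),("w5",(316.6,234.1))]
def tri(V):
    M=np.zeros((3,3));b=np.zeros(3)
    for n,p in V:
        o,d=ray("wrist",p,pickle.load(open(n+".pkl","rb"))[0]);d/=np.linalg.norm(d);Q=np.eye(3)-np.outer(d,d);M+=Q;b+=Q@o
    return np.linalg.solve(M,b)
print(tri(V),tri(V[:1]+V[2:]),tri(V[1:]))
m=tri(V)
for n,p in V: print(n,proj("wrist",m,pickle.load(open(n+".pkl","rb"))[0])-p)
# width check in w5: 173/4 px
P5=pickle.load(open("w5.pkl","rb"))[0];o,d=ray("wrist",(316.6,234.1),P5);print("rim diam",173/4/371.6*np.linalg.norm(m-o))
# gauge: dial centre ray at z .026 and nose
P1=pickle.load(open("w1.pkl","rb"))[0];a=cv2.imread("pics/w1.png")
w=((a.min(2)>140)*255).astype(np.uint8);k=np.zeros_like(w);cv2.circle(k,(307,161),33,255,-1);w&=k
w=cv2.morphologyEx(w,cv2.MORPH_OPEN,np.ones((11,11)));w=cv2.morphologyEx(w,cv2.MORPH_CLOSE,np.ones((9,9)))
c=max(cv2.findContours(w,0,1)[0],key=cv2.contourArea);e=cv2.fitEllipse(c);print(e);dc=onz("wrist",e[0],.026,P1);print("dial",dc)
# stem edges in w1 by hand from crop v2 (scale 3, origin 260,120): nose end (200,352)-(231,345)
n1=onz("wrist",(260+215/3,120+348/3),.013,P1);print("nose",n1,np.linalg.norm((n1-dc)[:2]),"yaw of gauge y",np.degrees(np.arctan2(-(dc-n1)[0],(dc-n1)[1])))
print("case diam", np.ptp(c[:,0],axis=0))
```

```text
[0.5643 0.0866 0.0743] [0.5645 0.087  0.0744] [0.5644 0.0858 0.0731]
w3 [0.3083 0.4656]
w4 [ 0.2458 -0.605 ]
w5 [-0.5496  0.2045]
rim diam 0.036677317643735025
((307.06549072265625, 161.44134521484375), (48.383453369140625, 49.22996139526367), 86.06430053710938)
dial [0.4948 0.2557 0.026 ]
nose [0.5166 0.1632 0.013 ] 0.09505844717649463 yaw of gauge y 13.249197277178427
case diam [48 47]
```

Run:
```python
from h import *
dev([.495,.2555,.12],down(48.5),n=8)
```

```text
dist 0.1443076586787604 turn deg [-14.0123  27.6942 -52.3747] n 8
[ 0.0146, -0.0105, 0.0018 , -1.75, 3.46, -6.55 , 0.0912 ],
[ 0.0155, -0.0088, 0.0024 , -1.75, 3.46, -6.55 , 0.0912 ],
[ 0.0163, -0.0071, 0.0031 , -1.75, 3.46, -6.55 , 0.0912 ],
[ 0.0168, -0.0053, 0.0039 , -1.75, 3.46, -6.55 , 0.0912 ],
[ 0.0170, -0.0035, 0.0048 , -1.75, 3.46, -6.55 , 0.0912 ],
[ 0.0170, -0.0017, 0.0058 , -1.75, 3.46, -6.55 , 0.0912 ],
[ 0.0167, 0.0000, 0.0068 , -1.75, 3.46, -6.55 , 0.0912 ],
[ 0.0162, 0.0017, 0.0078 , -1.75, 3.46, -6.55 , 0.0912 ],
```

>>> jog_arm(
  plan=[
    [0.0146,-0.0105,0.0018,-1.75,3.46,-6.55,0.0912],
    [0.0155,-0.0088,0.0024,-1.75,3.46,-6.55,0.0912],
    [0.0163,-0.0071,0.0031,-1.75,3.46,-6.55,0.0912],
    [0.0168,-0.0053,0.0039,-1.75,3.46,-6.55,0.0912],
    [0.017,-0.0035,0.0048,-1.75,3.46,-6.55,0.0912],
    [0.017,-0.0017,0.0058,-1.75,3.46,-6.55,0.0912],
    [0.0167,0,0.0068,-1.75,3.46,-6.55,0.0912],
    [0.0162,0.0017,0.0078,-1.75,3.46,-6.55,0.0912],
    [0,0,0,0,0,0,0.0912],
    [0,0,0,0,0,0,0.0912],
  ],
)

```text
t: 10.7
tcp_pos: [0.4956, 0.2558, 0.1204]
orientation: [[-0.748, 0.664, 0.001], [0.664, 0.748, -0.002], [-0.002, -0.001, -1.0]]
wrist_force: [0.1, 0.5, 0.0]
grip_width: 0.997
gripper_force: 0.0
```

```bash
python3 snap.py w6
python3 - <<'E'
from h import *
import pickle
P=pickle.load(open("w6.pkl","rb"))[0]
print("dial px",proj("wrist",[.4948,.2557,.026],P),"nose",proj("wrist",[.5162,.1652,.02],P))
dev([.495,.2555,.006],down(48.5),n=3)
i=cv2.imread("pics/w6.png");cv2.imwrite("pics/w6c.png",i[150:450,150:500])
E
```

```text
[0.4956 0.256  0.1203] [ 0.0072  0.0037 -0.0023  0.0054 -0.0013 -0.0132]
dial px [314.4963 243.6319] nose [250.6217 329.5055]
dist 0.11434829079344631 turn deg [-0.0371  0.1298 -0.0663] n 3
[ 0.0001, -0.0002, 0.0381 , -0.01, 0.04, -0.02 , 0.0912 ],
[ 0.0001, -0.0003, 0.0381 , -0.01, 0.04, -0.02 , 0.0912 ],
[ 0.0001, -0.0003, 0.0381 , -0.01, 0.04, -0.02 , 0.0912 ],
```

View pics/w6c.png

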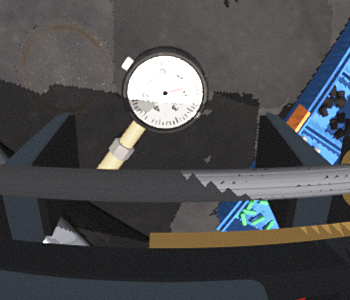

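The dial centre is at image (315,242), within about 1.5 px of the prediction. The side button is about 37° off the finger axis, so the pads clear it. Descend and grip.

>>> jog_arm(
  plan=[
    [0.0002,-0.0005,0.04,0,0,0,0.0912],
    [0,0,0.04,0,0,0,0.0912],
    [0,0,0.0335,0,0,0,0.0912],
    [0,0,0,0,0,0,0.0912],
    [0,0,0,0,0,0,0.06],
    [0,0,0,0,0,0,0.055],
    [0,0,0,0,0,0,0.055],
    [0,0,0,0,0,0,0.055],
  ],
)

```text
t: 11.75
tcp_pos: [0.495, 0.2564, 0.0073]
orientation: [[-0.75, 0.661, 0.001], [0.661, 0.75, -0.001], [-0.001, -0.0, -1.0]]
wrist_force: [-2.1, -1.6, 11.4]
grip_width: 0.715
gripper_force: 30.0
```

>>> jog_arm(
  plan=[
    [0,0,-0.03,0,0,0,0.055],
    [0,0,-0.05,0,0,0,0.055],
    [0,0,-0.05,0,0,0,0.055],
    [0,0,0,0,0,0,0.055],
    [0,0,0,0,0,0,0.055],
  ],
)

```text
t: 12.38
tcp_pos: [0.4941, 0.2562, 0.1359]
orientation: [[-0.75, 0.661, -0.0], [0.661, 0.75, -0.001], [-0.001, -0.001, -1.0]]
wrist_force: [-0.1, -0.2, -2.6]
grip_width: 0.722
gripper_force: 30.0
```

```bash
cat > g.py <<'E'
from h import *
mouth=np.array([.5643,.0866,.0743]);YAW=-5.2
def Rz(d):return Ro.from_euler("z",d,degrees=True).as_matrix()
# gauge in the tool at the grasp (dial centre, orientation)
T0=np.array([[-.75,.661,0],[.661,.75,0],[0,0,-1.]]);Tp=np.array([.495,.2564,.0073])
G_in_T=T0.T@Rz(13.3);dial_T=T0.T@(np.array([.4946,.2560,.013])-Tp)
G=Rz(YAW)@Ro.from_euler("x",20,degrees=True).as_matrix();n=G[:,1]
RT=G@G_in_T.T
def tcp(out): # nose 'out' m in front of the mouth
    return mouth+(out+.093)*n-RT@dial_T
def nose():
    s=bot.sense();R=s["orientation"];d=s["tcp_pos"]+R@dial_T;g=R@G_in_T
    return d-.093*g[:,1],g
E
python3 - <<'E'
from g import *
print("n",n,"\nRT",RT,tcp(.04),nose()[0],dial_T);dev(tcp(.06),RT,g=.055)
s=bot.sense();print(s["tcp_pos"],s["wrist_force"],s["gripper_force"])
E
```

```text
n [0.0852 0.9358 0.342 ] 
RT [[-0.506   0.8617  0.031 ]
 [ 0.8158  0.4668  0.3406]
 [ 0.279   0.1976 -0.9397]] [0.5763 0.2132 0.1145] [0.5151 0.1653 0.1417] [ 0.     -0.0006 -0.0057]
dist 0.08855859986124047 turn deg [-14.1542  14.3729  18.3017] n 3
[ -0.0263, 0.0124, 0.0048 , -4.72, 4.79, 6.10 , 0.055 ],
[ -0.0252, 0.0148, 0.0038 , -4.72, 4.79, 6.10 , 0.055 ],
[ -0.0238, 0.0172, 0.0031 , -4.72, 4.79, 6.10 , 0.055 ],
[0.4941 0.2562 0.1359] [-0.1343 -0.2305 -2.5859] 29.999624490737915
```

>>> jog_arm(
  plan=[
    [-0.0263,0.0124,0.0048,-4.72,4.79,6.1,0.055],
    [-0.0252,0.0148,0.0038,-4.72,4.79,6.1,0.055],
    [-0.0238,0.0172,0.0031,-4.72,4.79,6.1,0.055],
    [0,0,0,0,0,0,0.055],
    [0,0,0,0,0,0,0.055],
  ],
)

```text
t: 13.0
tcp_pos: [0.5772, 0.2319, 0.1204]
orientation: [[-0.506, 0.862, 0.029], [0.816, 0.468, 0.339], [0.279, 0.195, -0.94]]
wrist_force: [-0.8, 0.0, -0.9]
grip_width: 0.716
gripper_force: 30.0
```

Run:
```python
from g import *
p,g=nose();print("nose pred",p,"along/off",G.T@(p-mouth),"\n",G.T@g);dev(tcp(.02),RT,g=.055,n=2)
out=[]
for nme in("top","scene"):
    im=grab_frame(nme)[...,::-1]
    u,v=proj(nme,(p+mouth)/2).astype(int);u-=30;v-=30
    print(nme,u,v,"nose",(proj(nme,p)-[u,v])*6.5,"mouth",(proj(nme,mouth)-[u,v])*6.5)
    out.append(cv2.resize(im[v:v+60,u:u+60],(390,390),interpolation=2))
cv2.imwrite("pics/v5.png",np.hstack(out))
```

```text
nose pred [0.5686 0.1426 0.094 ] along/off [-0.0008  0.0595 -0.0007] 
 [[ 0.9997 -0.0001  0.0022]
 [ 0.0001  0.9997  0.0019]
 [-0.0022 -0.0019  1.    ]]
dist 0.039515734302466354 turn deg [-0.1638  0.0145  0.0082] n 2
[ -0.0163, -0.0111, -0.0004 , -0.08, 0.01, 0.00 , 0.055 ],
[ -0.0164, -0.0111, -0.0004 , -0.08, 0.01, 0.00 , 0.055 ],
top 233 214 nose [124.2489 191.369 ] mouth [271.5873 208.1759]
scene 241 171 nose [139.3359 140.4779] mouth [259.6964 262.613 ]
```

View pics/v5.png

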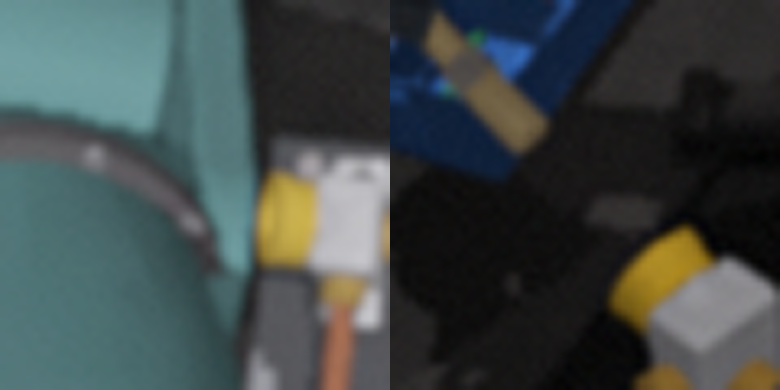

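In the scene crop the nose end is at about (531,142) against a predicted (529,140). The rim centre is at about (652,265) against (650,263), so the two agree. The arm hides the nose in the top view. Approach further.

>>> jog_arm(
  plan=[
    [-0.0163,-0.0111,-0.0004,0,0,0,0.055],
    [-0.0163,-0.0111,-0.0004,0,0,0,0.055],
    [0,0,0,0,0,0,0.055],
    [0,0,0,0,0,0,0.055],
  ],
)

```text
t: 13.6
tcp_pos: [0.5755, 0.1957, 0.1092]
orientation: [[-0.507, 0.861, 0.031], [0.816, 0.468, 0.341], [0.279, 0.198, -0.94]]
wrist_force: [-0.5, 0.4, -2.0]
grip_width: 0.718
gripper_force: 30.0
```

Run:
```python
from g import *
p,g=nose();print("off",G.T@(p-mouth),bot.sense()["wrist_force"]);dev(tcp(.002),RT,g=.055,n=2);dev(tcp(-.0085),RT,g=.055,n=5)
nme="scene";im=grab_frame(nme)[...,::-1]
u,v=proj(nme,(p+mouth)/2).astype(int);u-=25;v-=25
print(nme,u,v,"nose",(proj(nme,p)-[u,v])*10,"mouth",(proj(nme,mouth)-[u,v])*10)
cv2.imwrite("pics/v6.png",cv2.resize(im[v:v+50,u:u+50],(500,500),interpolation=2))
```

```text
off [0.0009 0.0217 0.001 ] [-0.4634  0.3783 -1.9584]
dist 0.01971907770101043 turn deg [0.0048 0.0059 0.0562] n 2
[ -0.0078, -0.0060, 0.0005 , 0.00, 0.00, 0.03 , 0.055 ],
[ -0.0078, -0.0060, 0.0005 , 0.00, 0.00, 0.03 , 0.055 ],
dist 0.030203354189295945 turn deg [0.0048 0.0059 0.0562] n 5
[ -0.0048, -0.0036, 0.0002 , 0.00, 0.00, 0.01 , 0.055 ],
[ -0.0048, -0.0036, 0.0002 , 0.00, 0.00, 0.01 , 0.055 ],
[ -0.0048, -0.0036, 0.0002 , 0.00, 0.00, 0.01 , 0.055 ],
[ -0.0048, -0.0036, 0.0002 , 0.00, 0.00, 0.01 , 0.055 ],
[ -0.0048, -0.0036, 0.0002 , 0.00, 0.00, 0.01 , 0.055 ],
scene 252 182 nose [226.6827 219.1338] mouth [289.5329 294.02  ]
```

View pics/v6.png

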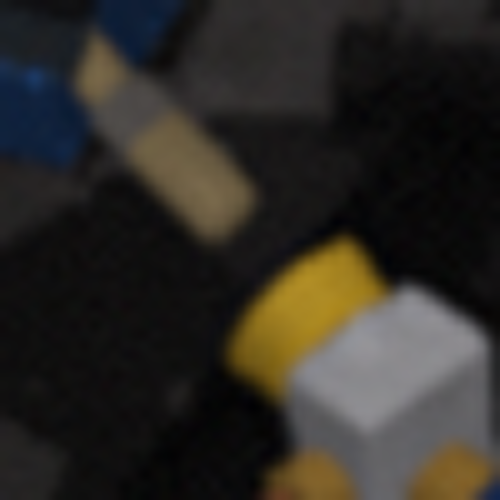

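The nose end is at about (237,218), roughly 1 px right of prediction. The rim is at (288,296), as predicted. I'll bias the approach 1.2 mm towards −x and go in gently.

>>> jog_arm(
  plan=[
    [-0.0075,-0.0065,0.0003,0,0,0,0.055],
    [-0.0074,-0.0065,0.0003,0,0,0,0.055],
    [0,0,0,0,0,0,0.055],
  ],
)

```text
t: 14.02
tcp_pos: [0.5716, 0.1762, 0.1012]
orientation: [[-0.505, 0.862, 0.031], [0.816, 0.466, 0.341], [0.279, 0.197, -0.94]]
wrist_force: [-0.2, -0.2, -1.5]
grip_width: 0.719
gripper_force: 30.0
```

```bash
cat > st.py <<'E'
from g import *
p,g=nose();s=bot.sense();f=s["wrist_force"];print("off",G.T@(p-mouth),"F in port axes",G.T@f,s["t"],s["gripper_force"])
m2=mouth-.0012*G[:,0];d=m2+0*n-p
for o in (-.004,-.006,-.0085,-.010): print(o,s["orientation"].T@(m2+o*n-p))
E
python3 st.py
```

```text
off [-0.0014  0.0004  0.0003] F in port axes [-0.1999 -0.7154 -1.379 ] 14.025 29.999535977840424
-0.004 [-0.0037 -0.0023  0.0003]
-0.006 [-0.0053 -0.0035  0.0003]
-0.0085 [-0.0074 -0.0049  0.0003]
-0.01 [-0.0086 -0.0058  0.0003]
```

>>> jog_arm(
  plan=[
    [-0.0018,-0.0012,0.0001,0,0,0,0.055],
    [-0.0018,-0.0012,0.0001,0,0,0,0.055],
    [0,0,0,0,0,0,0.055],
    [0,0,0,0,0,0,0.055],
  ],
)

```text
t: 14.52
tcp_pos: [0.5718, 0.1729, 0.1]
orientation: [[-0.506, 0.862, 0.031], [0.816, 0.467, 0.341], [0.279, 0.198, -0.94]]
wrist_force: [-0.4, -0.3, -1.0]
grip_width: 0.714
gripper_force: 30.0
```

```bash
python3 st.py
```

```text
off [-0.0009 -0.0031  0.0002] F in port axes [-0.3758 -0.5989 -0.797 ] 14.525 29.999701380729675
-0.004 [-0.0006 -0.0008  0.0002]
-0.006 [-0.0022 -0.002   0.0002]
-0.0085 [-0.0042 -0.0034  0.0002]
-0.01 [-0.0055 -0.0043  0.0002]
```

>>> jog_arm(
  plan=[
    [-0.0014,-0.0012,0.0001,0,0,0,0.055],
    [-0.0014,-0.0011,0.0001,0,0,0,0.055],
    [0,0,0,0,0,0,0.055],
    [0,0,0,0,0,0,0.055],
  ],
)

```text
t: 15.02
tcp_pos: [0.5714, 0.1697, 0.0987]
orientation: [[-0.506, 0.862, 0.031], [0.816, 0.467, 0.341], [0.279, 0.198, -0.94]]
wrist_force: [0.8, 2.4, 0.2]
grip_width: 0.717
gripper_force: 30.0
```

```bash
python3 st.py
```

```text
off [-0.001  -0.0066  0.0001] F in port axes [ 0.608   2.3961 -0.6439] 15.025 29.99989628791809
-0.004 [0.0023 0.0013 0.0001]
-0.006 [0.0006 0.0001 0.0001]
-0.0085 [-0.0014 -0.0013  0.0001]
-0.01 [-0.0026 -0.0022  0.0001]
```

>>> jog_arm(
  plan=[
    [-0.0013,-0.0009,0,0,0,0,0.055],
    [-0.0013,-0.0009,0,0,0,0,0.055],
    [0,0,0,0,0,0,0.055],
    [0,0,0,0,0,0,0.055],
  ],
)

```text
t: 15.52
tcp_pos: [0.571, 0.1667, 0.0975]
orientation: [[-0.506, 0.862, 0.031], [0.816, 0.467, 0.341], [0.279, 0.198, -0.94]]
wrist_force: [2.4, 4.1, 0.1]
grip_width: 0.711
gripper_force: 30.0
```

```bash
python3 st.py
```

```text
off [-0.001  -0.0098  0.    ] F in port axes [ 2.03    4.0926 -1.434 ] 15.525 29.999691545963287
-0.004 [0.0048 0.0032 0.    ]
-0.006 [0.0032 0.0021 0.    ]
-0.0085 [0.0012 0.0006 0.    ]
-0.01 [-0.0001 -0.0002  0.    ]
```

>>> jog_arm(
  plan=[
    [-0.0009,0.0012,0,0,0,0,0.055],
    [-0.0006,-0.0005,0,0,0,0,0.055],
    [0,0,0,0,0,0,0.055],
    [0,0,0,0,0,0,0.055],
  ],
)

```text
t: 16.02
tcp_pos: [0.5717, 0.1659, 0.097]
orientation: [[-0.506, 0.862, 0.03], [0.816, 0.467, 0.341], [0.28, 0.197, -0.94]]
wrist_force: [-2.3, 6.1, 1.9]
grip_width: 0.711
gripper_force: 30.0
```

```bash
python3 st.py;python3 - <<'E'
from g import *
p,g=nose();nme="scene";im=grab_frame(nme)[...,::-1]
u,v=proj(nme,p).astype(int)-40
cv2.imwrite("pics/v7.png",cv2.resize(im[v:v+80,u:u+80],(560,560),interpolation=2));print(u,v)
E
```

```text
off [-0.0003 -0.0107 -0.0002] F in port axes [-2.8256  6.176  -0.2556] 16.025 29.99982923269272
-0.004 [ 0.006   0.0031 -0.0002]
-0.006 [ 0.0043  0.002  -0.0002]
-0.0085 [ 0.0023  0.0005 -0.0002]
-0.01 [ 0.0011 -0.0003 -0.0002]
244 175
```

View pics/v7.png

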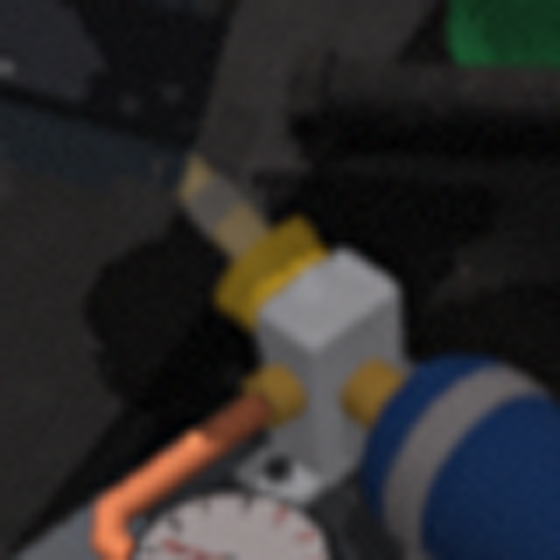

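The nose is seated in the yellow cup and aligned with its axis. I'll ease off about 1 mm, take out half of the sideways force and let it settle.

>>> jog_arm(
  plan=[
    [0.0011,0.0001,0,0,0,0,0.055],
    [0,0,0,0,0,0,0.055],
    [0,0,0,0,0,0,0.055],
    [0,0,0,0,0,0,0.055],
    [0,0,0,0,0,0,0.055],
    [0,0,0,0,0,0,0.055],
  ],
)

```text
t: 16.82
tcp_pos: [0.5717, 0.1668, 0.0975]
orientation: [[-0.506, 0.862, 0.031], [0.816, 0.467, 0.341], [0.28, 0.198, -0.94]]
wrist_force: [0.1, 5.2, 0.8]
grip_width: 0.715
gripper_force: 30.0
```

```bash
python3 st.py
```

```text
off [-0.0004 -0.0097 -0.0001] F in port axes [-0.3406  5.1906 -1.0208] 16.825 29.999816715717316
-0.004 [ 0.0051  0.0026 -0.0001]
-0.006 [ 0.0034  0.0015 -0.0001]
-0.0085 [ 0.0014  0.     -0.0001]
-0.01 [ 0.0002 -0.0008 -0.0001]
```

```bash
python3 -c "
from bench import order
print(order.finish_job())"
```

```text
the job is handed in; nothing more can be done
None
```

I handed the job in at about 17 s: the trigger was squeezed fully and let go, and the gauge is held dial-up in the check port, valve pressed in about 5 mm with about 6 N (both estimated from the wrist force); no verdict was returned.

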